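# Slide the vial rack through the flap of the dust box

## Task

With the fingertips, gently push the low rack of vials along the bench, in through the hanging flap of the clear dust box, until the whole rack is far enough inside for the flap to clear it, then draw the fingers back out so that the flap swings shut behind it. Do not grip, lift or tip the rack and do not flick it in: it stays flat on the bench and moves steadily. Do not ram the box, and leave the things standing round the box and the rack where they are.

Things in the scene. Friction and masses are not known exactly. Their poses are not given: they have to be found in the camera images.
- dust_box: Clear box fixed to the bench, 175 mm deep, 122 wide, 86 high; white back wall, no floor (the bench runs on inside). Origin: on the bench, middle of the mouth, in the plane of the shut flap; x points into the box (the way to push), y across the mouth, z up. Mouth 110 mm wide, 80 high, frame 6 mm either side of its plane; back wall 169 mm in. Mouth faces the robot's left (+y), within 0.2 rad.
- flap (a joint): Angle of the grey flap in the mouth (106 mm wide, 60 g), hinged along its top 78 mm above the bench; it hangs 62 mm, to 16 mm above the bench. 0 = shut; grows to 1.45 as pushed into the box; cannot swing outwards. No spring or latch: under 1 N opens it, it rests on whatever is under it and falls shut in half a second, so it shuts fully only if the rack's rear end is 32 mm or more inside the mouth.
- vial_rack: Low white rack, loose on the bench: block 100 mm (x) by 70 (y) by 24 high; 9 capped amber vials fixed in its front (+x) half, tops at 50 mm, the rear 41 mm bare. Origin: centre of underside. Starts 140 to 200 mm before the mouth, up to 45 mm off the centre line, its x (vials foremost) within 0.5 rad of the box's x. About 0.25 kg; pushed below 24 mm it slides without tipping. 45 mm free round it.
- sample_jar: Small glass jar with white cap, 50 mm across, 55 mm high. Leave it alone. Origin: centre of its underside.
- petri_dish: Clear petri dish, 92 mm across, 18 mm high. Leave it alone. Origin: centre of its underside.
- beaker: Glass beaker, 68 mm across, 90 mm high. Leave it alone. Origin: centre of its underside.
- stopper: Cork stopper, 40 mm across, 28 mm high. Leave it alone. Origin: centre of its underside.
- tube_rack: Empty blue test-tube rack, 160 x 60 x 70 mm, on the robot's right. Leave it alone. Origin: centre of its underside.

How it is judged (in metres and radians):
On the way, in this order (a step that is already met when the one before it is completed fails the run):
1. the flap is pushed well open into the box (value of joint flap above 0.3 rad), for 0.1 s.
2. the whole rack is past the flap (x of vial_rack in the frame of dust_box between 0.078 and 0.13 m and y of vial_rack in the frame of dust_box between -0.035 and 0.035 m), for 0.1 s.
At the end, for the whole second after the job is handed in: The rack stands flat and at rest wholly inside the dust box (its centre at least 78 mm past the mouth plane) and the flap hangs shut behind it (within 0.06 rad) (all of step 2 and value of joint flap below 0.06 rad and height (world z) of vial_rack below 0.006 m and angle between vial_rack's own z axis and vertical below 0.1 rad and linear speed of vial_rack below 0.02 m/s); the robot touches nothing.
It fails at once if the rack is lifted off the bench (more than 10 mm) or tipped (more than 0.25 rad) (height (world z) of vial_rack above 0.01 m or angle between vial_rack's own z axis and vertical above 0.25 rad).
It fails at once if the rack is gripped or forced (fingers on it with more than 20 N) (contact force between the fingers and vial_rack above 20 N).
It fails at once if the rack is flicked (faster than 0.5 m/s) (linear speed of vial_rack above 0.5 m/s).
It fails at once if the robot rams the box (more than 25 N) (contact force between any of the arm, the fingers and dust_box above 25 N).
It fails at once if a thing standing near is moved (more than 25 mm) (distance of any of sample_jar, petri_dish, beaker, stopper, tube_rack from where it was at the start of the episode above 0.025 m).
It also fails if it takes over 64 s, if anything falls off the work surface, if the arm or the gripper's body presses on something with over 40 N, if the wrist force passes 120 N, or if a joint passes its speed limit or range.

## Robot

A 7-joint arm with a two-finger parallel gripper is mounted at the origin on the work surface. World frame = base frame: x ahead of the robot, y to its left, z up, the work surface at z = 0. Lengths are in mm, angles in rad, forces in N, time in s.
With the tool pointing down it reaches from about 425 to 875 mm from the base axis. Payload 4.7 kg.
Tool frame: the origin (TCP) lies between the finger pads; the fingertips stand 14 mm ahead of it and the grasp point (between the pads) lies 5 mm behind it; z points along the fingers, y is the line along which they close (so a half turn about z gives the same grasp; the last joint's range is limited). The gripper opens to 87 mm and grips with 3 to 60 N. Pads are 19 mm wide; open, the fingers measure 117 mm over their backs; the gripper's body (75 mm by 190 mm) begins 51 mm behind the grasp point.
Start: joints at [-1.098, 0.321, -0.07, 1.45, 0.023, 1.371, -0.057], TCP at [287.895, 582.787, 236.587] pointing down, gripper open.
Joint ranges: [-2.86, 2.86], [-0.3, 2.09], [-1.38, 1.24], [0.06, 2.45], [-1.56, 4.7], [0.09, 2.05], [-2.69, 2.69]. Speed limits (rad/s): [2.57, 2.57, 3.14, 3.14, 3.14, 3.14, 3.14].

## Interface

Orientations are given as [roll, pitch, yaw] about the fixed x, y, z axes, in that order (R = Rz(yaw) Ry(pitch) Rx(roll)).
In Python, from plant import ctrl, read_camera gives the robot as it stands.
- The arm moves only by the tool carry_out, never from a script. Its argument "series" is a list of rows, each an object of numbers: "x", "y", "z": the shift along the tool's x, y, z in m; "wx", "wy", "wz": the turn, a rotation vector about the tool's x, y, z in rad; "claw": the closure, from -1 (fully open) to 1 (shut), so that 0 is half open. A call has 1 to 12 rows; each row shifts and turns the commanded pose from where the row before left it, along the tool's axes as they then stand; what a row does not reach is not made up. A row lasts 1/12 s, in which the tool goes at most 41.7 mm and 7.16 degrees, less where a joint would pass 70% of its speed; a pose out of reach is approached as far as the arm can. A call is refused whole if a number of a shift passes 0.0417 or a number of a turn 0.125, either way. A call with a gripper value outside its range is refused whole. The fingers move at their own pace and stop on an object; "newtons" is the grip in N (left out, the last holds). Time passes only in rows, so rows that do not move let the fingers close. It gives the time, the measured TCP pose, the force, the opening and the grip force at its end, in the units of the state.
- ctrl.get_state(): the state, without advancing time (a new reading comes with each control period).
- read_camera(name): name is "side" or "top"; returns a dict with "image" (480x640x3 uint8, blue, green, red), "z_map" (480x640 float32, mm along the optical axis (not along the pixel's ray), 0 where there is no reading), "mtx" (3x3 intrinsics, pixels), "dist_coeffs" ([k1, k2, p1, p2, k3] as OpenCV has them; the pictures are not rectified), "world_from_camera" (4x4, takes a point from camera to world coordinates). Camera axes: x right, y down, z forward; pixel columns grow to the right and rows downward; lengths in mm; the calibration is good to about 2 mm. A picture is of the moment at which its call begins.
- ctrl.sign_off(): hands the job in; it is judged then, once.
The state is a dict: "t": time; "joint_pos": joint angles; "qvel": joint speeds; "effort": joint torques, N m; "position": TCP position; "orientation": TCP orientation; "ft_force": force on the tool from outside, world axes, zero at the start; "ft_torque": the same for the moment, N m; "finger_gap": finger opening in mm; "grip_force": force on a finger pad.
Only numpy, scipy, OpenCV 4.12 (cv2) and the standard library are available. Lean on these libraries where they do the work, as an engineer would, in place of code of your own. Each camera call takes 0.05 s, during which the arm holds its last target. There are 200 camera calls.

## Working session

There is one attempt and no reset: what is moved stays moved. The work goes in short steps, Python scripts to look and compute and a tool call to move; the robot and the scene stay as the last step left them, time stands still between calls to the robot, and variables do not carry over. Pictures are saved under pics/ and viewed, at most 10 in all, crops included, and the job is handed in when it is done.

Besides the shell and the picture viewer there is one more tool, called after ">>>" by a JSON object that holds its "op" and its "data", one argument or row to a line. carry_out: Moves the arm, as the interface text tells. Its arguments: {"type":"object","properties":{"series":{"type":"array","items":{"type":"object","properties":{"x":{"type":"number"},"y":{"type":"number"},"z":{"type":"number"},"wx":{"type":"number"},"wy":{"type":"number"},"wz":{"type":"number"},"claw":{"type":"number"}}}},"newtons":{"type":"number"}},"required":["series"]}

```bash
mkdir -p pics
cat > h.py <<'E'
import numpy as np, cv2
from plant import ctrl, read_camera
def ray(c,uv,z):
    p=cv2.undistortPoints(np.array(uv,float).reshape(-1,1,2),np.array(c['mtx']),np.array(c['dist_coeffs'])).reshape(-1,2)
    T=np.array(c['world_from_camera']);d=np.c_[p,np.ones(len(p))]@T[:3,:3].T;o=T[:3,3]
    return o+d*((z-o[2])/d[:,2])[:,None]
def cloud(c):
    v,u=np.mgrid[:480,:640];uv=np.stack([u,v],-1).reshape(-1,1,2).astype(float)
    p=cv2.undistortPoints(uv,np.array(c['mtx']),np.array(c['dist_coeffs'])).reshape(-1,2)
    z=c['z_map'].reshape(-1,1);T=np.array(c['world_from_camera'])
    return (np.c_[p*z,z]@T[:3,:3].T+T[:3,3]).reshape(480,640,3)
E
python3 - <<'E'
from h import *
for n in('top','side'):
    c=read_camera(n);cv2.imwrite(f'pics/{n}0.png',c['image']);np.savez(f'/tmp/{n}0.npz',**c)
    print(n,np.round(c['world_from_camera'],2).tolist())
s=ctrl.get_state();print(s)
E
```

```text
top [[-0.0, -1.0, 0.09, 484.76], [-1.0, -0.0, -0.02, -158.06], [0.02, -0.09, -1.0, 1034.85], [0.0, 0.0, 0.0, 1.0]]
side [[-0.92, -0.26, 0.3, 337.02], [-0.39, 0.61, -0.69, 363.64], [-0.01, -0.75, -0.66, 605.78], [0.0, 0.0, 0.0, 1.0]]
{'t': 0.1, 'joint_pos': array([-1.09792396,  0.32176172, -0.07008265,  1.45154464,  0.02259209,
        1.37080508, -0.0569179 ]), 'qvel': array([-0.00024498, -0.00284926,  0.00081636, -0.00146247,  0.00051866,
        0.00063799,  0.00221882]), 'effort': array([-2.68179538e-04, -4.92566693e+01, -4.05753488e-01, -3.13397777e+01,
       -6.40725810e-02,  3.95909068e-02,  6.46111243e-05]), 'position': array([287.68371645, 582.34572502, 235.56670525]), 'orientation': array([-3.13986276e+00,  8.59656744e-05,  2.68282660e+00]), 'ft_force': array([-0.28013461, -0.04382784, -0.42719765]), 'ft_torque': array([0.01517531, 0.05601478, 0.00785985]), 'grip_force': 0.0, 'finger_gap': 86.89545761075867}
```

View pics/top0.png

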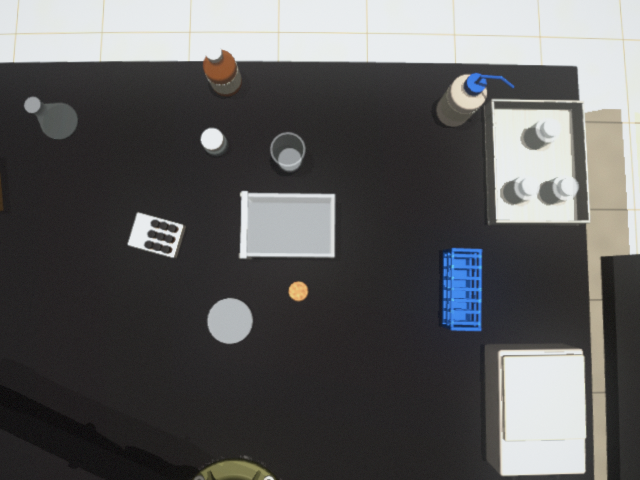

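View pics/side0.png

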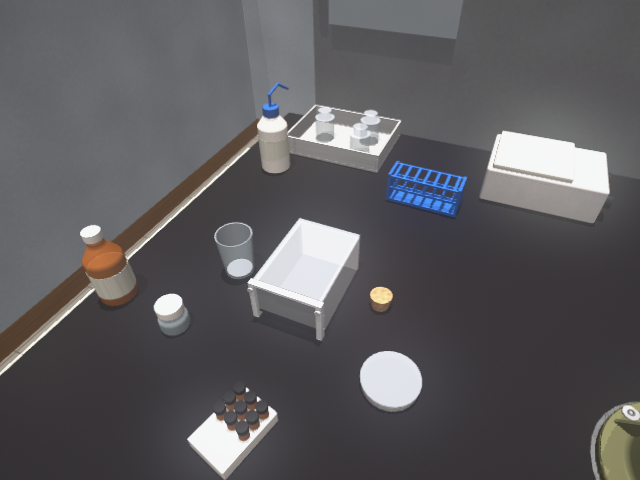

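The top view shows the rack at about (156,235), with its bare end at left. The box is at cols 240–335, rows 192–258, with the mouth at left (col 243). The jar is at (213,140), the beaker at (288,152), the dish at (230,321) and the cork at (298,291). The side view agrees.

Run:
```python
from h import *
c=dict(np.load('/tmp/top0.npz'));im=c['image'];P=cloud(c)
g=im.min(2)
m=np.zeros((480,640),np.uint8);m[195:275,115:200]=(g[195:275,115:200]>140)*255
k,_=cv2.findContours(m,0,2);k=max(k,key=cv2.contourArea);r=cv2.minAreaRect(cv2.convexHull(k))
b=cv2.boxPoints(r);w=ray(c,b,24);print('rack',b.round(1).tolist(),w.round(1).tolist(),np.linalg.norm(np.diff(w[:,:2],axis=0),axis=1),'ctr',w.mean(0))
print('rack z med',np.median(P[...,2][m>0]))
m=np.zeros((480,640),np.uint8);m[180:270,232:345]=(g[180:270,232:345]>200)*255
k,_=cv2.findContours(m,0,2);k=max(k,key=cv2.contourArea)
print('box bbox',cv2.boundingRect(k))
for row in (185,192,200,225,250,256,262): 
    cols=np.where(m[row]>0)[0]; print(row,cols.min() if len(cols) else None,cols.max() if len(cols) else None,len(cols), P[row,cols[0]].round() if len(cols) else '')
r=cv2.minAreaRect(k);b=cv2.boxPoints(r);w=ray(c,b,86);print('box',b.round(1).tolist(),w.round(1).tolist(),np.linalg.norm(np.diff(w[:,:2],axis=0),axis=1))
for n,uv,z in(('jar',(212,138),55),('dish',(230,321),18),('cork',(298,291),28),('beaker',(288,148),90)):print(n,ray(c,[uv],z).round()[0])
cv2.imwrite('pics/b.png',cv2.hconcat([cv2.resize(im[185:265,235:345],None,fx=4,fy=4,interpolation=2),cv2.resize(im[205:265,120:190],(350,320),interpolation=2)]))
```

```text
rack [[127.0, 244.60000610351562], [136.0, 211.60000610351562], [183.0, 224.39999389648438], [174.0, 257.3999938964844]] [[544.5, 222.9, 24.0], [612.9, 206.5, 24.0], [586.5, 108.4, 24.0], [518.4, 125.3, 24.0]] [ 70.38617503 101.56704316  70.10784668] ctr [565.58372542 165.75877476  24.        ]
rack z med 24.515611932225397
box bbox (240, 192, 94, 66)
185 None None 0 
192 242 246 5 [643. -21.  87.]
200 242 333 9 [628. -21.  87.]
225 242 333 9 [579. -22.  87.]
250 241 333 8 [531. -21.  85.]
256 240 245 6 [519. -19.  86.]
262 None None 0 
box [[240.0, 192.0], [333.0, 192.0], [333.0, 257.0], [240.0, 257.0]] [[643.6, -17.1, 86.0], [644.0, -197.8, 86.0], [517.6, -197.6, 86.0], [517.5, -19.0, 86.0]] [180.6741033  126.39250228 178.56338444]
jar [759.  46.  55.]
dish [389.  10.  18.]
cork [ 451. -129.   28.]
beaker [ 730. -110.   90.]
```

View pics/b.png

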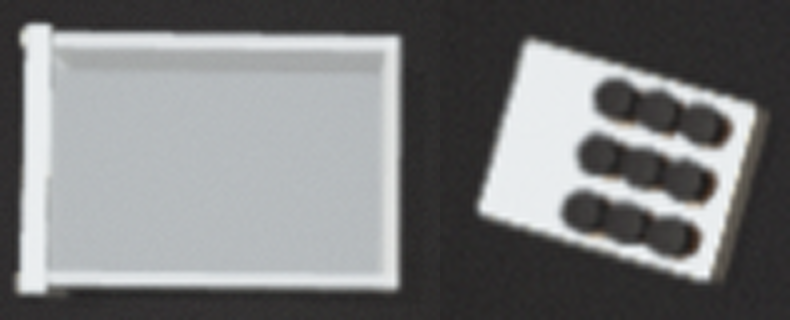

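Box: mouth centre is about (580,-25) and its x axis about (-0.02,-1). Rack: centre is about (566,166), 191 mm before the mouth, 19 mm off the centre line, heading -0.24 rad relative to the box. A vertical gripper's body would hit the mouth frame, so I'll tilt the fingers 63° forward. I'll move over behind the rack first.

>>> {"op": "carry_out", "data": {
  "series": [
    {"x":-0.036,"y":-0.0108,"claw":0.2},
    {"x":-0.036,"y":-0.0108,"claw":0.2},
    {"x":-0.036,"y":-0.0108,"claw":0.2},
    {"x":-0.036,"y":-0.0108,"claw":0.2},
    {"x":-0.036,"y":-0.0108,"claw":0.2},
    {"x":-0.036,"y":-0.0108,"claw":0.2},
    {"x":-0.036,"y":-0.0108,"claw":0.2},
    {"x":-0.036,"y":-0.0108,"claw":0.2},
    {"x":-0.036,"y":-0.0108,"claw":0.2},
    {"x":-0.036,"y":-0.0108,"claw":0.2},
    {"x":-0.036,"y":-0.0108,"claw":0.2}
  ]
}}

```text
schema error: expected keys x, y, z, wx, wy, wz, claw
```

>>> {"op": "carry_out", "data": {
  "series": [
    {"wz":0.125},
    {"wz":0.125},
    {"wz":0.125},
    {"wz":0.125},
    {"wz":0.125},
    {"wz":0.125},
    {"wz":0.125},
    {"wz":0.125},
    {"wz":0.125},
    {"wz":0.125},
    {"wz":0.125},
    {"wz":0.0}
  ]
}}

```text
schema error: expected keys x, y, z, wx, wy, wz, claw
```

>>> {"op": "carry_out", "data": {
  "series": [
    {"wy":-0.11},
    {"wy":-0.11},
    {"wy":-0.11},
    {"wy":-0.11},
    {"wy":-0.11},
    {"wy":-0.11},
    {"wy":-0.11},
    {"wy":-0.11},
    {"wy":-0.11},
    {"wy":-0.11},
    {"wy":0}
  ]
}}

```text
schema error: expected keys x, y, z, wx, wy, wz, claw
```

All keys are needed.

>>> {"op": "carry_out", "data": {
  "series": [
    {"x":-0.036,"y":-0.0108,"z":0,"wx":0,"wy":0,"wz":0,"claw":0.2},
    {"x":-0.036,"y":-0.0108,"z":0,"wx":0,"wy":0,"wz":0,"claw":0.2},
    {"x":-0.036,"y":-0.0108,"z":0,"wx":0,"wy":0,"wz":0,"claw":0.2},
    {"x":-0.036,"y":-0.0108,"z":0,"wx":0,"wy":0,"wz":0,"claw":0.2},
    {"x":-0.036,"y":-0.0108,"z":0,"wx":0,"wy":0,"wz":0,"claw":0.2},
    {"x":-0.036,"y":-0.0108,"z":0,"wx":0,"wy":0,"wz":0,"claw":0.2},
    {"x":-0.036,"y":-0.0108,"z":0,"wx":0,"wy":0,"wz":0,"claw":0.2},
    {"x":-0.036,"y":-0.0108,"z":0,"wx":0,"wy":0,"wz":0,"claw":0.2},
    {"x":-0.036,"y":-0.0108,"z":0,"wx":0,"wy":0,"wz":0,"claw":0.2},
    {"x":-0.036,"y":-0.0108,"z":0,"wx":0,"wy":0,"wz":0,"claw":0.2},
    {"x":-0.036,"y":-0.0108,"z":0,"wx":0,"wy":0,"wz":0,"claw":0.2}
  ]
}}

```text
t: 1.02
position: [591.2, 299.4, 236.2]
orientation: [-3.141, -0.0, 2.683]
ft_force: [0.2, 0.3, -0.3]
finger_gap: 35.5
grip_force: 0.0
```

>>> {"op": "carry_out", "data": {
  "series": [
    {"x":0,"y":0,"z":0,"wx":0,"wy":0,"wz":0.125,"claw":0.2},
    {"x":0,"y":0,"z":0,"wx":0,"wy":0,"wz":0.125,"claw":0.2},
    {"x":0,"y":0,"z":0,"wx":0,"wy":0,"wz":0.125,"claw":0.2},
    {"x":0,"y":0,"z":0,"wx":0,"wy":0,"wz":0.125,"claw":0.2},
    {"x":0,"y":0,"z":0,"wx":0,"wy":0,"wz":0.125,"claw":0.2},
    {"x":0,"y":0,"z":0,"wx":0,"wy":0,"wz":0.125,"claw":0.2},
    {"x":0,"y":0,"z":0,"wx":0,"wy":0,"wz":0.125,"claw":0.2},
    {"x":0,"y":0,"z":0,"wx":0,"wy":0,"wz":0.125,"claw":0.2},
    {"x":0,"y":0,"z":0,"wx":0,"wy":0,"wz":0.125,"claw":0.2},
    {"x":0,"y":0,"z":0,"wx":0,"wy":0,"wz":0.125,"claw":0.2},
    {"x":0,"y":0,"z":0,"wx":0,"wy":0,"wz":0.125,"claw":0.2},
    {"x":0,"y":0,"z":0,"wx":0,"wy":0,"wz":0,"claw":0.2}
  ]
}}

```text
t: 2.02
position: [590.1, 300.8, 236.0]
orientation: [-3.141, 0.001, 1.305]
ft_force: [-0.5, -0.3, -0.5]
finger_gap: 34.7
grip_force: 0.0
```

>>> {"op": "carry_out", "data": {
  "series": [
    {"x":0,"y":0,"z":0,"wx":0,"wy":-0.11,"wz":0,"claw":0.2},
    {"x":0,"y":0,"z":0,"wx":0,"wy":-0.11,"wz":0,"claw":0.2},
    {"x":0,"y":0,"z":0,"wx":0,"wy":-0.11,"wz":0,"claw":0.2},
    {"x":0,"y":0,"z":0,"wx":0,"wy":-0.11,"wz":0,"claw":0.2},
    {"x":0,"y":0,"z":0,"wx":0,"wy":-0.11,"wz":0,"claw":0.2},
    {"x":0,"y":0,"z":0,"wx":0,"wy":-0.11,"wz":0,"claw":0.2},
    {"x":0,"y":0,"z":0,"wx":0,"wy":-0.11,"wz":0,"claw":0.2},
    {"x":0,"y":0,"z":0,"wx":0,"wy":-0.11,"wz":0,"claw":0.2},
    {"x":0,"y":0,"z":0,"wx":0,"wy":-0.11,"wz":0,"claw":0.2},
    {"x":0,"y":0,"z":0,"wx":0,"wy":-0.11,"wz":0,"claw":0.2},
    {"x":0,"y":0,"z":0,"wx":0,"wy":0,"wz":0,"claw":0.2}
  ]
}}

```text
t: 2.93
position: [587.3, 283.4, 213.8]
orientation: [-3.119, 0.979, 1.326]
ft_force: [-0.6, -0.3, -3.8]
finger_gap: 34.4
grip_force: 0.0
```

Run:
```python
from h import *
s=ctrl.get_state()
for k in('joint_pos','qvel','position','orientation','effort'):print(k,np.round(s[k],3))
c=read_camera('side');cv2.imwrite('pics/s1.png',c['image'])
```

```text
joint_pos [-1.119  1.099  0.967  0.899 -0.022  2.048 -0.51 ]
qvel [ 0.061 -0.155 -0.25   0.01   0.09  -0.013 -0.151]
position [587.323 283.372 213.848]
orientation [-3.119  0.979  1.326]
effort [  0.329 -82.693  27.858 -24.376   3.792   2.742   0.959]
```

View pics/s1.png

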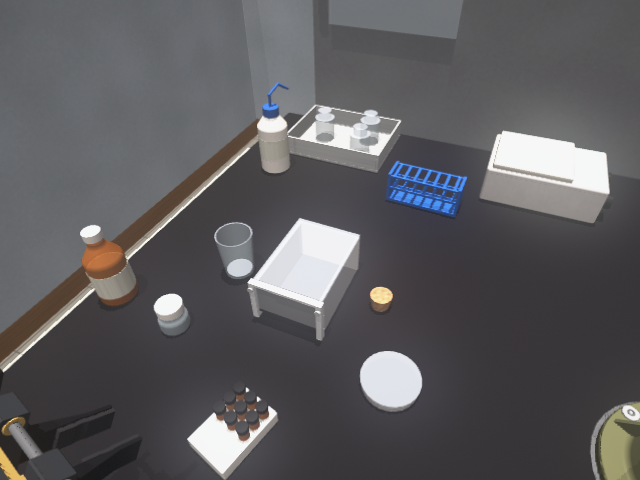

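The side view shows the fingers at lower left, behind the rack (233,430), with everything untouched. Joint 6 reached its limit at 0.98 rad tilt. Going lower should relax it.

```bash
cat >> h.py <<'E'
from scipy.linalg import logm,expm
from scipy.spatial.transform import Rotation as Ro
def rot(h,b):  # heading angle of push dir (world), tilt b
    d=np.array([np.cos(h),np.sin(h),0]);z=np.sin(b)*d-np.cos(b)*np.array([0,0,1.])
    y=np.array([-np.sin(h),np.cos(h),0]);return np.c_[np.cross(y,z),y,z]
def T4(R,p):
    T=np.eye(4);T[:3,:3]=R;T[:3,3]=p;return T
def pose(tip,h,b):
    R=rot(h,b);return T4(R,np.array(tip,float)-14*R[:,2])
def cur():
    s=ctrl.get_state();return T4(Ro.from_euler('xyz',s['orientation']).as_matrix(),s['position'])
def rows(A,B,n):
    E=expm(np.real(logm(np.linalg.inv(A)@B))/n)
    print(n,'rows:',(E[:3,3]/1000).round(4),Ro.from_matrix(E[:3,:3]).as_rotvec().round(4))
def info():
    T=cur();z=T[:3,2];s=ctrl.get_state()
    print('tip',(T[:3,3]+14*z).round(1),'head',np.arctan2(z[1],z[0]).round(3),'tilt',np.arccos(-z[2]).round(3),'F',s['ft_force'].round(1),'j',s['joint_pos'].round(2),'t',s['t'])
E
python3 - <<'E'
from h import *
info()
h=np.arctan2(-97.8,-26.3);print(h)
A=cur();B=pose((590,265,60),h,1.0)
print(A.round(2));print(B.round(2))
rows(A,B,10)
E
```

```text
tip [584.1 272.8 207.9] head -1.843 tilt 0.972 F [ 0.7  0.1 -1. ] j [-1.12  1.09  0.96  0.9  -0.02  2.05 -0.51] t 2.9833
-1.833497685056531
[[ 1.4000e-01  9.7000e-01 -2.2000e-01  5.8726e+02]
 [ 5.5000e-01 -2.6000e-01 -8.0000e-01  2.8393e+02]
 [-8.3000e-01 -1.0000e-02 -5.6000e-01  2.1582e+02]
 [ 0.0000e+00  0.0000e+00  0.0000e+00  1.0000e+00]]
[[ 1.4000e-01  9.7000e-01 -2.2000e-01  5.9306e+02]
 [ 5.2000e-01 -2.6000e-01 -8.1000e-01  2.7638e+02]
 [-8.4000e-01  0.0000e+00 -5.4000e-01  6.7560e+01]
 [ 0.0000e+00  0.0000e+00  0.0000e+00  1.0000e+00]]
10 rows: [0.012  0.0009 0.0087] [-0.0008 -0.0028  0.001 ]
```

>>> {"op": "carry_out", "data": {
  "series": [
    {"x":0.012,"y":0.0009,"z":0.0087,"wx":-0.0008,"wy":-0.0028,"wz":0.001,"claw":0.2},
    {"x":0.012,"y":0.0009,"z":0.0087,"wx":-0.0008,"wy":-0.0028,"wz":0.001,"claw":0.2},
    {"x":0.012,"y":0.0009,"z":0.0087,"wx":-0.0008,"wy":-0.0028,"wz":0.001,"claw":0.2},
    {"x":0.012,"y":0.0009,"z":0.0087,"wx":-0.0008,"wy":-0.0028,"wz":0.001,"claw":0.2},
    {"x":0.012,"y":0.0009,"z":0.0087,"wx":-0.0008,"wy":-0.0028,"wz":0.001,"claw":0.2},
    {"x":0.012,"y":0.0009,"z":0.0087,"wx":-0.0008,"wy":-0.0028,"wz":0.001,"claw":0.2},
    {"x":0.012,"y":0.0009,"z":0.0087,"wx":-0.0008,"wy":-0.0028,"wz":0.001,"claw":0.2},
    {"x":0.012,"y":0.0009,"z":0.0087,"wx":-0.0008,"wy":-0.0028,"wz":0.001,"claw":0.2},
    {"x":0.012,"y":0.0009,"z":0.0087,"wx":-0.0008,"wy":-0.0028,"wz":0.001,"claw":0.2},
    {"x":0.012,"y":0.0009,"z":0.0087,"wx":-0.0008,"wy":-0.0028,"wz":0.001,"claw":0.2},
    {"x":0,"y":0,"z":0,"wx":0,"wy":0,"wz":0,"claw":0.2}
  ]
}}

```text
t: 3.9
position: [593.6, 276.6, 68.4]
orientation: [-3.138, 0.992, 1.309]
ft_force: [-0.3, -0.1, -1.1]
finger_gap: 34.8
grip_force: 0.0
```

Run:
```python
from h import *
info()
B=pose((590,256,13),-1.8335,1.1);rows(cur(),B,10)
```

```text
tip [590.6 265.3  60.8] head -1.837 tilt 0.992 F [-0.3 -0.1 -1.1] j [-1.11  1.23  0.9   0.96 -0.09  1.9  -0.63] t 3.9
10 rows: [0.0038 0.0002 0.0032] [-0.0003 -0.0108  0.0001]
```

>>> {"op": "carry_out", "data": {
  "series": [
    {"x":0.0038,"y":0.0002,"z":0.0032,"wx":-0.0003,"wy":-0.0108,"wz":0,"claw":0.2},
    {"x":0.0038,"y":0.0002,"z":0.0032,"wx":-0.0003,"wy":-0.0108,"wz":0,"claw":0.2},
    {"x":0.0038,"y":0.0002,"z":0.0032,"wx":-0.0003,"wy":-0.0108,"wz":0,"claw":0.2},
    {"x":0.0038,"y":0.0002,"z":0.0032,"wx":-0.0003,"wy":-0.0108,"wz":0,"claw":0.2},
    {"x":0.0038,"y":0.0002,"z":0.0032,"wx":-0.0003,"wy":-0.0108,"wz":0,"claw":0.2},
    {"x":0.0038,"y":0.0002,"z":0.0032,"wx":-0.0003,"wy":-0.0108,"wz":0,"claw":0.2},
    {"x":0.0038,"y":0.0002,"z":0.0032,"wx":-0.0003,"wy":-0.0108,"wz":0,"claw":0.2},
    {"x":0.0038,"y":0.0002,"z":0.0032,"wx":-0.0003,"wy":-0.0108,"wz":0,"claw":0.2},
    {"x":0.0038,"y":0.0002,"z":0.0032,"wx":-0.0003,"wy":-0.0108,"wz":0,"claw":0.2},
    {"x":0.0038,"y":0.0002,"z":0.0032,"wx":-0.0003,"wy":-0.0108,"wz":0,"claw":0.2},
    {"x":0,"y":0,"z":0,"wx":0,"wy":0,"wz":0,"claw":0.2}
  ]
}}

```text
t: 4.82
position: [594.1, 268.3, 21.9]
orientation: [3.138, 1.099, 1.306]
ft_force: [0.3, -0.3, -1.0]
finger_gap: 35.0
grip_force: 0.0
```

```bash
cat >> h.py <<'E'
# plan for the tool tip: rack centre c, heading h -> tip 54.5 behind
def behind(c,h,z=12.5,b=1.1,gap=54.5):
    return pose((c[0]-gap*np.cos(h),c[1]-gap*np.sin(h),z),h,b)
E
python3 - <<'E'
from h import *
info()
O=np.array([580.5,-25.5]);hb=-np.pi/2-.02
x=np.array([np.cos(hb),np.sin(hb)]);y=np.array([-x[1],x[0]])
c=np.array([565.6,165.8]);h=-1.8335
q=c-O;print('rack in box',q@x,q@y,h-hb)
P=[behind(c,h)]
def arc(c,h,dh,R):
    s=np.sign(dh);n=np.array([-np.sin(h),np.cos(h)])*s*R;C=c+n
    a=Ro.from_euler('z',dh).as_matrix()[:2,:2];return C-a@n,h+dh
q=c-O
c1,h1=arc(c,h,hb+.28-h,130);q=c1-O;print(q@x,q@y,h1-hb)
# straight L so that the final arc ends on the axis
dy=-(q@y)-130*(1-np.cos(.28));L=dy/np.sin(.28);c2=c1+L*np.array([np.cos(h1),np.sin(h1)])
c3,h3=arc(c2,h1,-.28,130)
for cc,hh in((c2,h1),(c3,h3)):print(((cc-O)@x).round(1),((cc-O)@y).round(1),hh-hb,L)
rows(cur(),P[0],8)
rows(P[0],behind(c1,h1),18)
E
```

```text
tip [590.9 256.3  15.6] head -1.832 tilt 1.099 F [ 0.3 -0.3 -1. ] j [-1.09  1.35  0.88  0.9  -0.08  1.92 -0.65] t 4.8167
rack in box -190.96376114158568 -18.722765037766596 -0.24270367320510333
-123.79489529141398 -17.470043835869156 0.28
-80.6 -5.1 0.28 44.89595519662745
-44.7 -0.0 0.0 44.89595519662745
8 rows: [-0.0019 -0.0001  0.0046] [ 0.0002 -0.0001 -0.0001]
18 rows: [-0.0017 -0.0019  0.0034] [-0.0259 -0.     -0.0132]
```

>>> {"op": "carry_out", "data": {
  "series": [
    {"x":-0.0019,"y":0,"z":0.0046,"wx":0,"wy":0,"wz":0,"claw":0.2},
    {"x":-0.0019,"y":0,"z":0.0046,"wx":0,"wy":0,"wz":0,"claw":0.2},
    {"x":-0.0019,"y":0,"z":0.0046,"wx":0,"wy":0,"wz":0,"claw":0.2},
    {"x":-0.0019,"y":0,"z":0.0046,"wx":0,"wy":0,"wz":0,"claw":0.2},
    {"x":-0.0019,"y":0,"z":0.0046,"wx":0,"wy":0,"wz":0,"claw":0.2},
    {"x":-0.0019,"y":0,"z":0.0046,"wx":0,"wy":0,"wz":0,"claw":0.2},
    {"x":-0.0019,"y":0,"z":0.0046,"wx":0,"wy":0,"wz":0,"claw":0.2},
    {"x":-0.0019,"y":0,"z":0.0046,"wx":0,"wy":0,"wz":0,"claw":0.2},
    {"x":0,"y":0,"z":0,"wx":0,"wy":0,"wz":0,"claw":0.2}
  ]
}}

```text
t: 5.57
position: [584.1, 229.6, 20.8]
orientation: [3.134, 1.098, 1.302]
ft_force: [0.6, 0.9, 0.7]
finger_gap: 34.7
grip_force: 0.1
```

Run:
```python
from h import *
info()
c=read_camera('side');cv2.imwrite('pics/s2.png',c['image'])
```

```text
tip [580.9 217.5  14.4] head -1.832 tilt 1.098 F [0.6 0.9 0.7] j [-1.12  1.3   0.9   1.05 -0.06  1.83 -0.63] t 5.5667
```

View pics/s2.png

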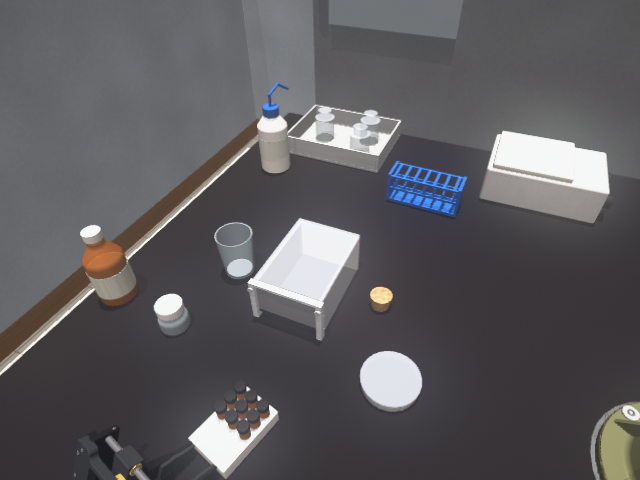

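The side view shows the fingertips just behind the rack's rear face at about (200,450). The leading edge is slightly high (about 23 mm), so I'll lower it 3 mm before pushing.

>>> {"op": "carry_out", "data": {
  "series": [
    {"x":0.0041,"y":0,"z":-0.0013,"wx":0,"wy":0,"wz":0,"claw":0.2},
    {"x":0,"y":0,"z":0,"wx":0,"wy":0,"wz":0,"claw":0.2}
  ]
}}

```text
t: 5.78
position: [585.2, 234.2, 16.8]
orientation: [3.136, 1.097, 1.305]
ft_force: [0.8, 0.7, -0.3]
finger_gap: 34.6
grip_force: 0.0
```

Run:
```python
from h import *
info()
O=np.array([580.5,-25.5]);hb=-np.pi/2-.02
x=np.array([np.cos(hb),np.sin(hb)]);y=np.array([-x[1],x[0]])
W=lambda a,b:O+a*x+b*y
A=cur();B=behind(W(-157,-22.5),hb-.0,z=A[2,3]-14*.454)
C=behind(W(-123.8,-17.5),hb+.28,z=A[2,3]-14*.454)
rows(A,B,11);rows(B,C,11)
```

```text
tip [582.  222.1  10.4] head -1.83 tilt 1.097 F [ 0.8  0.7 -0.3] j [-1.12  1.31  0.89  1.03 -0.06  1.84 -0.64] t 5.7833
11 rows: [-0.0016 -0.0016  0.0031] [-0.0194 -0.0003 -0.0102]
11 rows: [-0.0014 -0.0016  0.0027] [-0.0227 -0.     -0.0115]
```

>>> {"op": "carry_out", "data": {
  "series": [
    {"x":-0.0016,"y":-0.0016,"z":0.0031,"wx":-0.0194,"wy":0,"wz":-0.0102,"claw":0.2},
    {"x":-0.0016,"y":-0.0016,"z":0.0031,"wx":-0.0194,"wy":0,"wz":-0.0102,"claw":0.2},
    {"x":-0.0016,"y":-0.0016,"z":0.0031,"wx":-0.0194,"wy":0,"wz":-0.0102,"claw":0.2},
    {"x":-0.0016,"y":-0.0016,"z":0.0031,"wx":-0.0194,"wy":0,"wz":-0.0102,"claw":0.2},
    {"x":-0.0016,"y":-0.0016,"z":0.0031,"wx":-0.0194,"wy":0,"wz":-0.0102,"claw":0.2},
    {"x":-0.0016,"y":-0.0016,"z":0.0031,"wx":-0.0194,"wy":0,"wz":-0.0102,"claw":0.2},
    {"x":-0.0016,"y":-0.0016,"z":0.0031,"wx":-0.0194,"wy":0,"wz":-0.0102,"claw":0.2},
    {"x":-0.0016,"y":-0.0016,"z":0.0031,"wx":-0.0194,"wy":0,"wz":-0.0102,"claw":0.2},
    {"x":-0.0016,"y":-0.0016,"z":0.0031,"wx":-0.0194,"wy":0,"wz":-0.0102,"claw":0.2},
    {"x":-0.0016,"y":-0.0016,"z":0.0031,"wx":-0.0194,"wy":0,"wz":-0.0102,"claw":0.2},
    {"x":-0.0016,"y":-0.0016,"z":0.0031,"wx":-0.0194,"wy":0,"wz":-0.0102,"claw":0.2}
  ]
}}

```text
t: 6.7
position: [562.2, 199.2, 17.2]
orientation: [3.14, 1.096, 1.552]
ft_force: [0.5, 1.2, -0.0]
finger_gap: 34.6
grip_force: 0.6
```

Run:
```python
from h import *
info()
c=read_camera('top');cv2.imwrite('pics/t3.png',cv2.resize(c['image'][140:360,60:360],None,fx=2.4,fy=2.4,interpolation=2))
```

```text
tip [561.9 186.8  10.8] head -1.588 tilt 1.096 F [ 0.5  1.2 -0. ] j [-1.31  1.19  0.91  1.37  0.05  1.54 -0.56] t 6.7
```

View pics/t3.png

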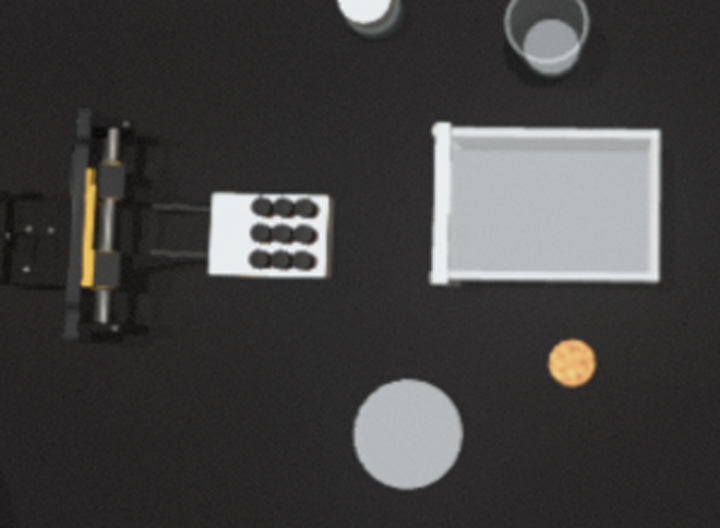

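The top crop shows the rack at (270,235), now parallel to the box and following the fingers. The mouth centre is at (441,205), so the rack is about 22 mm off axis, as planned. I'll carry on with the arc.

>>> {"op": "carry_out", "data": {
  "series": [
    {"x":-0.0014,"y":-0.0016,"z":0.0027,"wx":-0.0227,"wy":0,"wz":-0.0115,"claw":0.2},
    {"x":-0.0014,"y":-0.0016,"z":0.0027,"wx":-0.0227,"wy":0,"wz":-0.0115,"claw":0.2},
    {"x":-0.0014,"y":-0.0016,"z":0.0027,"wx":-0.0227,"wy":0,"wz":-0.0115,"claw":0.2},
    {"x":-0.0014,"y":-0.0016,"z":0.0027,"wx":-0.0227,"wy":0,"wz":-0.0115,"claw":0.2},
    {"x":-0.0014,"y":-0.0016,"z":0.0027,"wx":-0.0227,"wy":0,"wz":-0.0115,"claw":0.2},
    {"x":-0.0014,"y":-0.0016,"z":0.0027,"wx":-0.0227,"wy":0,"wz":-0.0115,"claw":0.2},
    {"x":-0.0014,"y":-0.0016,"z":0.0027,"wx":-0.0227,"wy":0,"wz":-0.0115,"claw":0.2},
    {"x":-0.0014,"y":-0.0016,"z":0.0027,"wx":-0.0227,"wy":0,"wz":-0.0115,"claw":0.2},
    {"x":-0.0014,"y":-0.0016,"z":0.0027,"wx":-0.0227,"wy":0,"wz":-0.0115,"claw":0.2},
    {"x":-0.0014,"y":-0.0016,"z":0.0027,"wx":-0.0227,"wy":0,"wz":-0.0115,"claw":0.2},
    {"x":-0.0014,"y":-0.0016,"z":0.0027,"wx":-0.0227,"wy":0,"wz":-0.0115,"claw":0.2}
  ]
}}

```text
t: 7.67
position: [548.4, 164.2, 17.4]
orientation: [3.137, 1.097, 1.828]
ft_force: [-0.2, 0.2, -1.0]
finger_gap: 34.9
grip_force: 0.6
```

```bash
cat >> h.py <<'E'
O=np.array([580.5,-25.5]);hb=-np.pi/2-.02
bx=np.array([np.cos(hb),np.sin(hb)]);by=np.array([-bx[1],bx[0]])
W=lambda a,b:O+a*bx+b*by
def box(p):
    q=np.array(p)[:2]-O;return (q@bx).round(1),(q@by).round(1)
def rack(c):
    g=c['image'].min(2);m=np.zeros((480,640),np.uint8);m[170:290,120:239]=(g[170:290,120:239]>140)*255
    k,_=cv2.findContours(m,0,2);k=max(k,key=cv2.contourArea);w=ray(c,cv2.boxPoints(cv2.minAreaRect(cv2.convexHull(k))),24)[:,:2]
    e=[w[1]-w[0],w[2]-w[1]];L=[np.linalg.norm(v) for v in e];v=e[int(L[1]>L[0])]
    if v[1]>0:v=-v
    print('rack',box(w.mean(0)),'dh',(np.arctan2(v[1],v[0])-hb).round(3),'size',np.round(L,1))
E
python3 - <<'E'
from h import *
info();c=read_camera('top');rack(c)
T=cur();t=T[:3,3]+14*T[:3,2];print('tip box',box(t),'dh',np.arctan2(T[1,2],T[0,2])-hb)
E
```

```text
tip [551.6 152.2  11. ] head -1.308 tilt 1.097 F [-0.2  0.2 -1. ] j [-1.5   1.09  0.93  1.68  0.17  1.22 -0.53] t 7.6667
rack (np.float64(-123.3), np.float64(-19.2)) dh 0.268 size [101.1  70.8]
tip box (np.float64(-176.2), np.float64(-33.4)) dh 0.2817388683352209
```

>>> {"op": "carry_out", "data": {
  "series": [
    {"x":-0.0019,"y":0,"z":0.0037,"wx":0,"wy":0,"wz":0,"claw":0.2},
    {"x":-0.0019,"y":0,"z":0.0037,"wx":0,"wy":0,"wz":0,"claw":0.2},
    {"x":-0.0019,"y":0,"z":0.0037,"wx":0,"wy":0,"wz":0,"claw":0.2},
    {"x":-0.0019,"y":0,"z":0.0037,"wx":0,"wy":0,"wz":0,"claw":0.2},
    {"x":-0.0019,"y":0,"z":0.0037,"wx":0,"wy":0,"wz":0,"claw":0.2},
    {"x":-0.0019,"y":0,"z":0.0037,"wx":0,"wy":0,"wz":0,"claw":0.2},
    {"x":-0.0019,"y":0,"z":0.0037,"wx":0,"wy":0,"wz":0,"claw":0.2},
    {"x":-0.0019,"y":0,"z":0.0037,"wx":0,"wy":0,"wz":0,"claw":0.2},
    {"x":-0.0019,"y":0,"z":0.0037,"wx":0,"wy":0,"wz":0,"claw":0.2},
    {"x":-0.0019,"y":0,"z":0.0037,"wx":0,"wy":0,"wz":0,"claw":0.2},
    {"x":-0.0019,"y":0,"z":0.0037,"wx":0,"wy":0,"wz":0,"claw":0.2},
    {"x":-0.0019,"y":0,"z":0.0037,"wx":0,"wy":0,"wz":0,"claw":0.2}
  ]
}}

```text
t: 8.72
position: [561.1, 114.6, 17.9]
orientation: [3.138, 1.098, 1.827]
ft_force: [-0.5, 1.8, -0.6]
finger_gap: 34.8
grip_force: 0.5
```

>>> {"op": "carry_out", "data": {
  "series": [
    {"x":-0.0014,"y":0.0016,"z":0.0027,"wx":0.0208,"wy":0,"wz":0.0106,"claw":0.2},
    {"x":-0.0014,"y":0.0016,"z":0.0027,"wx":0.0208,"wy":0,"wz":0.0106,"claw":0.2},
    {"x":-0.0014,"y":0.0016,"z":0.0027,"wx":0.0208,"wy":0,"wz":0.0106,"claw":0.2},
    {"x":-0.0014,"y":0.0016,"z":0.0027,"wx":0.0208,"wy":0,"wz":0.0106,"claw":0.2},
    {"x":-0.0014,"y":0.0016,"z":0.0027,"wx":0.0208,"wy":0,"wz":0.0106,"claw":0.2},
    {"x":-0.0014,"y":0.0016,"z":0.0027,"wx":0.0208,"wy":0,"wz":0.0106,"claw":0.2},
    {"x":-0.0014,"y":0.0016,"z":0.0027,"wx":0.0208,"wy":0,"wz":0.0106,"claw":0.2},
    {"x":-0.0014,"y":0.0016,"z":0.0027,"wx":0.0208,"wy":0,"wz":0.0106,"claw":0.2},
    {"x":-0.0014,"y":0.0016,"z":0.0027,"wx":0.0208,"wy":0,"wz":0.0106,"claw":0.2},
    {"x":-0.0014,"y":0.0016,"z":0.0027,"wx":0.0208,"wy":0,"wz":0.0106,"claw":0.2}
  ]
}}

```text
t: 9.55
position: [581.7, 87.1, 18.1]
orientation: [3.138, 1.098, 1.591]
ft_force: [1.2, 0.9, -0.0]
finger_gap: 34.7
grip_force: 0.6
```

Run:
```python
from h import *
info()
T=cur();t=T[:3,3]+14*T[:3,2];h=np.arctan2(T[1,2],T[0,2]);print('tip box',box(t),'dh',h-hb,'rack est',box(t[:2]+54*np.array([np.cos(h),np.sin(h)])))
c=read_camera('top');cv2.imwrite('pics/t4.png',cv2.resize(c['image'][170:280,90:350],None,fx=3,fy=3,interpolation=2))
```

```text
tip [582.   74.7  11.7] head -1.546 tilt 1.098 F [ 1.2  0.9 -0. ] j [-1.29  1.14  0.95  1.57  0.11  1.31 -0.51] t 9.55
tip box (np.float64(-100.2), np.float64(-0.5)) dh 0.04438086240674899 rack est (np.float64(-46.2), np.float64(1.9))
```

View pics/t4.png

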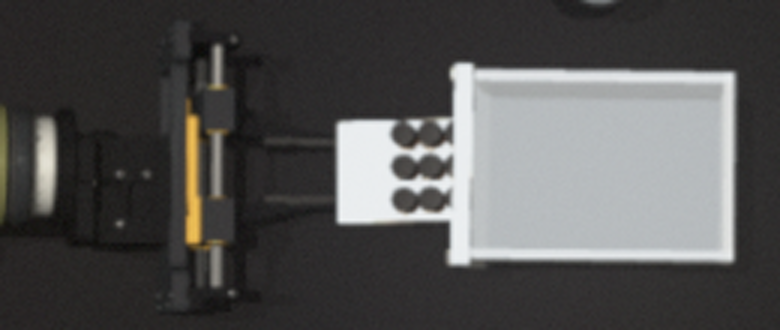

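The top crop shows the rack straight and centred, with its nose at the mouth bar (col 460). The fingers are on its rear at (335,172). Next is a straight push in.

>>> {"op": "carry_out", "data": {
  "series": [
    {"x":-0.0014,"y":0.001,"z":0.0027,"wx":0.0125,"wy":0,"wz":0.0063,"claw":0.2},
    {"x":-0.0014,"y":0.001,"z":0.0027,"wx":0.0125,"wy":0,"wz":0.0063,"claw":0.2},
    {"x":-0.0014,"y":0.001,"z":0.0027,"wx":0.0125,"wy":0,"wz":0.0063,"claw":0.2},
    {"x":-0.0018,"y":0,"z":0.0037,"wx":0,"wy":0,"wz":0,"claw":0.2},
    {"x":-0.0018,"y":0,"z":0.0037,"wx":0,"wy":0,"wz":0,"claw":0.2},
    {"x":-0.0018,"y":0,"z":0.0037,"wx":0,"wy":0,"wz":0,"claw":0.2},
    {"x":-0.0018,"y":0,"z":0.0037,"wx":0,"wy":0,"wz":0,"claw":0.2},
    {"x":-0.0018,"y":0,"z":0.0037,"wx":0,"wy":0,"wz":0,"claw":0.2},
    {"x":-0.0018,"y":0,"z":0.0037,"wx":0,"wy":0,"wz":0,"claw":0.2},
    {"x":-0.0018,"y":0,"z":0.0037,"wx":0,"wy":0,"wz":0,"claw":0.2},
    {"x":-0.0018,"y":0,"z":0.0037,"wx":0,"wy":0,"wz":0,"claw":0.2},
    {"x":-0.0018,"y":0,"z":0.0037,"wx":0,"wy":0,"wz":0,"claw":0.2}
  ]
}}

```text
t: 10.6
position: [583.9, 40.9, 17.4]
orientation: [3.139, 1.098, 1.552]
ft_force: [0.9, 2.3, 1.0]
finger_gap: 34.9
grip_force: 1.6
```

Run:
```python
from h import *
info()
T=cur();t=T[:3,3]+14*T[:3,2];h=np.arctan2(T[1,2],T[0,2]);print('tip box',box(t),'dh',h-hb,'rack est',box(t[:2]+54*np.array([np.cos(h),np.sin(h)])))
c=read_camera('side');cv2.imwrite('pics/s5.png',c['image'][190:,120:460])
```

```text
tip [583.7  28.4  11.1] head -1.586 tilt 1.098 F [0.9 2.3 1. ] j [-1.24  1.14  0.96  1.61  0.11  1.27 -0.49] t 10.6
tip box (np.float64(-54.0), np.float64(2.1)) dh 0.004479625863708092 rack est (np.float64(0.0), np.float64(2.3))
```

View pics/s5.png

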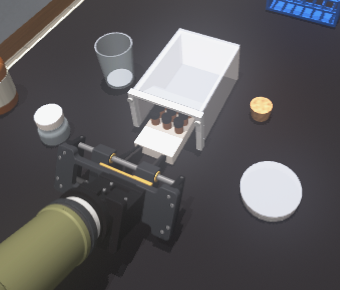

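The side crop shows the rack half in through the mouth, with the flap lifted by the vials and the fingers behind at (150,150). Pushing on.

>>> {"op": "carry_out", "data": {
  "series": [
    {"x":-0.0022,"y":0,"z":0.0045,"wx":0,"wy":0,"wz":0,"claw":0.2},
    {"x":-0.0022,"y":0,"z":0.0045,"wx":0,"wy":0,"wz":0,"claw":0.2},
    {"x":-0.0022,"y":0,"z":0.0045,"wx":0,"wy":0,"wz":0,"claw":0.2},
    {"x":-0.0022,"y":0,"z":0.0045,"wx":0,"wy":0,"wz":0,"claw":0.2},
    {"x":-0.0022,"y":0,"z":0.0045,"wx":0,"wy":0,"wz":0,"claw":0.2},
    {"x":-0.0022,"y":0,"z":0.0045,"wx":0,"wy":0,"wz":0,"claw":0.2},
    {"x":-0.0022,"y":0,"z":0.0045,"wx":0,"wy":0,"wz":0,"claw":0.2},
    {"x":-0.0022,"y":0,"z":0.0045,"wx":0,"wy":0,"wz":0,"claw":0.2},
    {"x":-0.0022,"y":0,"z":0.0045,"wx":0,"wy":0,"wz":0,"claw":0.2},
    {"x":-0.0022,"y":0,"z":0.0045,"wx":0,"wy":0,"wz":0,"claw":0.2},
    {"x":-0.0022,"y":0,"z":0.0045,"wx":0,"wy":0,"wz":0,"claw":0.2},
    {"x":0,"y":0,"z":0,"wx":0,"wy":0,"wz":0,"claw":0.2}
  ]
}}

```text
t: 11.65
position: [582.5, -15.5, 16.5]
orientation: [3.139, 1.098, 1.551]
ft_force: [0.4, 0.8, -0.2]
finger_gap: 35.1
grip_force: 0.2
```

Run:
```python
from h import *
info()
T=cur();t=T[:3,3]+14*T[:3,2];h=np.arctan2(T[1,2],T[0,2]);print('tip box',box(t),'dh',h-hb)
```

```text
tip [582.3 -27.9  10.2] head -1.588 tilt 1.098 F [ 0.4  0.8 -0.2] j [-1.21  1.13  0.98  1.69  0.14  1.18 -0.47] t 11.65
tip box (np.float64(2.4), np.float64(1.9)) dh 0.002681579871734119
```

>>> {"op": "carry_out", "data": {
  "series": [
    {"x":-0.0015,"y":0,"z":0.0028,"wx":0,"wy":0,"wz":0,"claw":0.2},
    {"x":-0.0015,"y":0,"z":0.0028,"wx":0,"wy":0,"wz":0,"claw":0.2},
    {"x":-0.0015,"y":0,"z":0.0028,"wx":0,"wy":0,"wz":0,"claw":0.2},
    {"x":-0.0015,"y":0,"z":0.0028,"wx":0,"wy":0,"wz":0,"claw":0.2},
    {"x":-0.0015,"y":0,"z":0.0028,"wx":0,"wy":0,"wz":0,"claw":0.2},
    {"x":-0.0015,"y":0,"z":0.0028,"wx":0,"wy":0,"wz":0,"claw":0.2},
    {"x":-0.0015,"y":0,"z":0.0028,"wx":0,"wy":0,"wz":0,"claw":0.2},
    {"x":-0.0015,"y":0,"z":0.0028,"wx":0,"wy":0,"wz":0,"claw":0.2},
    {"x":-0.0015,"y":0,"z":0.0028,"wx":0,"wy":0,"wz":0,"claw":0.2},
    {"x":-0.0015,"y":0,"z":0.0028,"wx":0,"wy":0,"wz":0,"claw":0.2},
    {"x":0,"y":0,"z":0,"wx":0,"wy":0,"wz":0,"claw":0.2}
  ]
}}

```text
t: 12.57
position: [582.2, -46.6, 17.2]
orientation: [3.139, 1.098, 1.551]
ft_force: [-0.4, -0.4, 0.3]
finger_gap: 35.1
grip_force: 0.4
```

Run:
```python
from h import *
info()
T=cur();t=T[:3,3]+14*T[:3,2];h=np.arctan2(T[1,2],T[0,2]);print('tip box',box(t),'dh',h-hb)
a=read_camera('side')['image'];b=read_camera('top')['image']
cv2.imwrite('pics/s6.png',cv2.hconcat([cv2.resize(a[190:390,220:400],(360,400)),cv2.resize(b[160:290,170:345],None,fx=2.4,fy=400/130)]))
```

```text
tip [582.  -59.1  10.9] head -1.587 tilt 1.098 F [-0.4 -0.4  0.3] j [-1.19  1.12  0.99  1.72  0.15  1.13 -0.46] t 12.5667
tip box (np.float64(33.5), np.float64(2.2)) dh 0.0033544180398124013
```

View pics/s6.png

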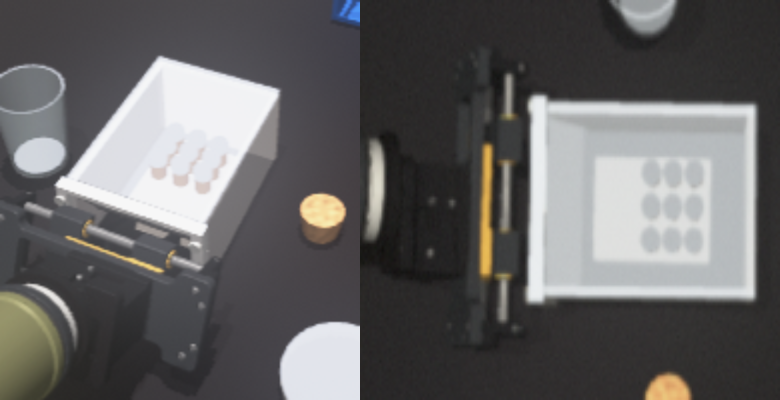

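The two crops show the whole rack inside the box through the roof, with its rear at col 595 (right crop), about 38–40 mm past the mouth. The gripper is clear of the frame. I'll draw straight back.

>>> {"op": "carry_out", "data": {
  "series": [
    {"x":0.0018,"y":0,"z":-0.0036,"wx":0,"wy":0,"wz":0,"claw":0.2},
    {"x":0.0036,"y":0,"z":-0.0072,"wx":0,"wy":0,"wz":0,"claw":0.2},
    {"x":0.0044,"y":0,"z":-0.009,"wx":0,"wy":0,"wz":0,"claw":0.2},
    {"x":0.0044,"y":0,"z":-0.009,"wx":0,"wy":0,"wz":0,"claw":0.2},
    {"x":0.0044,"y":0,"z":-0.009,"wx":0,"wy":0,"wz":0,"claw":0.2},
    {"x":0.0044,"y":0,"z":-0.009,"wx":0,"wy":0,"wz":0,"claw":0.2},
    {"x":0.0044,"y":0,"z":-0.009,"wx":0,"wy":0,"wz":0,"claw":0.2},
    {"x":0.0044,"y":0,"z":-0.009,"wx":0,"wy":0,"wz":0,"claw":0.2},
    {"x":0.0044,"y":0,"z":-0.009,"wx":0,"wy":0,"wz":0,"claw":0.2},
    {"x":0.0044,"y":0,"z":-0.009,"wx":0,"wy":0,"wz":0,"claw":0.2},
    {"x":0.0044,"y":0,"z":-0.009,"wx":0,"wy":0,"wz":0,"claw":0.2},
    {"x":0.0044,"y":0,"z":-0.009,"wx":0,"wy":0,"wz":0,"claw":0.2}
  ]
}}

```text
t: 13.67
position: [584.3, 67.7, 19.0]
orientation: [3.139, 1.098, 1.552]
ft_force: [0.0, 0.7, -0.5]
finger_gap: 34.8
grip_force: 0.0
```

>>> {"op": "carry_out", "data": {
  "series": [
    {"x":0,"y":0,"z":-0.009,"wx":0,"wy":0,"wz":0,"claw":0.2},
    {"x":0,"y":0,"z":-0.009,"wx":0,"wy":0,"wz":0,"claw":0.2},
    {"x":0,"y":0,"z":-0.009,"wx":0,"wy":0,"wz":0,"claw":0.2},
    {"x":0,"y":0,"z":-0.009,"wx":0,"wy":0,"wz":0,"claw":0.2},
    {"x":0,"y":0,"z":0,"wx":0,"wy":0,"wz":0,"claw":0.2},
    {"x":0,"y":0,"z":0,"wx":0,"wy":0,"wz":0,"claw":0.2},
    {"x":0,"y":0,"z":0,"wx":0,"wy":0,"wz":0,"claw":0.2},
    {"x":0,"y":0,"z":0,"wx":0,"wy":0,"wz":0,"claw":0.2},
    {"x":0,"y":0,"z":0,"wx":0,"wy":0,"wz":0,"claw":0.2},
    {"x":0,"y":0,"z":0,"wx":0,"wy":0,"wz":0,"claw":0.2},
    {"x":0,"y":0,"z":0,"wx":0,"wy":0,"wz":0,"claw":0.2},
    {"x":0,"y":0,"z":0,"wx":0,"wy":0,"wz":0,"claw":0.2}
  ]
}}

```text
t: 14.67
position: [584.8, 98.5, 35.3]
orientation: [3.139, 1.098, 1.552]
ft_force: [-0.5, 0.0, -0.3]
finger_gap: 34.9
grip_force: 0.0
```

Run:
```python
from h import *
info()
a=read_camera('side')['image'];b=read_camera('top')['image']
cv2.imwrite('pics/s7.png',cv2.hconcat([cv2.resize(a[190:390,220:400],(360,400)),cv2.resize(b[160:290,170:345],None,fx=2.4,fy=400/130)]))
```

```text
tip [584.6  86.1  29. ] head -1.587 tilt 1.098 F [-0.5  0.  -0.3] j [-1.27  1.14  0.95  1.52  0.1   1.39 -0.5 ] t 14.6667
```

View pics/s7.png

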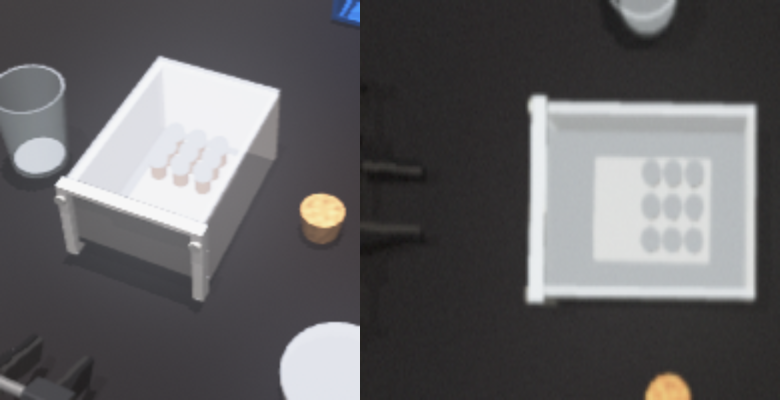

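The crops show the flap hanging shut in the mouth (left crop, around (135,235)). The rack is still inside (right crop, cols 595–711), and the fingers are well clear. Handing in.

```bash
python3 -c "
from plant import ctrl
print(ctrl.sign_off())"
```

```text
the job is handed in; nothing more can be done
None
```

The job is handed in, with no verdict returned: the last camera check showed the rack wholly inside the box (rear about 38 mm past the mouth), the flap hanging shut and the fingers clear, at about 15 s.

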